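Hot-swap the battery sets of a running data logger

TASK

The yellow data logger is running on two orange-banded battery packs that are nearly flat, while the two blue-banded packs in the grey charger are full: change them over, so that both blue packs stand fully home in the logger and both orange packs fully home in the charger. The logger must keep running, so never leave it without at least one pack home in its wells, and keep the packs upright; the bare rubber mat between the two cases is there for setting a pack down on the way. Do not push or knock the brown bottle behind the mat.

Things in the scene. Friction and masses are not known exactly. Their poses are not given: they have to be found in the camera images.
- orange_pack_1: Loose battery pack, 40 (its x) x 64 (its y) x 96 mm high, 0.3 kg, dark grey with orange cap and band; one of two alike. Origin: centre of its underside, z up; half a turn about z makes no difference. Foot (lowest 5 mm) 2.5 mm narrower all round. Starts home in a logger well, x along the well's x, 64 mm proud of the case. Grip across its 40 mm, in the upper 40 mm, where both x sides are free.
- orange_pack_2: Loose battery pack, 40 (its x) x 64 (its y) x 96 mm high, 0.3 kg, dark grey with orange cap and band; one of two alike. Origin: centre of its underside, z up; half a turn about z makes no difference. Foot (lowest 5 mm) 2.5 mm narrower all round. Starts home in a logger well, x along the well's x, 64 mm proud of the case. Grip across its 40 mm, in the upper 40 mm, where both x sides are free.
- blue_pack_1: Loose battery pack, 40 (its x) x 64 (its y) x 96 mm high, 0.3 kg, dark grey with blue cap and band; one of two alike. Origin: centre of its underside, z up; half a turn about z makes no difference. Foot (lowest 5 mm) 2.5 mm narrower all round. Starts home in a charger well, x along the well's x, 64 mm proud of the case. Grip across its 40 mm, in the upper 40 mm, where both x sides are free.
- blue_pack_2: Loose battery pack, 40 (its x) x 64 (its y) x 96 mm high, 0.3 kg, dark grey with blue cap and band; one of two alike. Origin: centre of its underside, z up; half a turn about z makes no difference. Foot (lowest 5 mm) 2.5 mm narrower all round. Starts home in a charger well, x along the well's x, 64 mm proud of the case. Grip across its 40 mm, in the upper 40 mm, where both x sides are free.
- logger_well_a: Well of the fixed yellow data logger (case 150 x 214 x 62 mm high, screen panel), the one towards +y of two, 98 mm apart. Black pocket 46 (x) x 70 (y), 32 mm deep, mouth bevelled 6 mm wider on each side. Origin: centre of its floor, 30 mm above the bench; x away from the panel, z up. Case reaches 41 mm to +x, 109 mm to -x of it; nothing stands over 6 mm above the case top.
- logger_well_b: Well of the fixed yellow data logger (case 150 x 214 x 62 mm high, screen panel), the one towards -y of two, 98 mm apart. Black pocket 46 (x) x 70 (y), 32 mm deep, mouth bevelled 6 mm wider on each side. Origin: centre of its floor, 30 mm above the bench; x away from the panel, z up. Case reaches 41 mm to +x, 109 mm to -x of it; nothing stands over 6 mm above the case top.
- charger_well_a: Well of the fixed grey charger (case 116 x 206 x 46 mm high, two green lamps), the one towards +y of two, 98 mm apart. Black pocket 46 (x) x 70 (y), 32 mm deep, mouth bevelled 6 mm wider on each side. Origin: centre of its floor, 14 mm above the bench; x away from the lamps, z up. Case reaches 42 mm to +x, 74 mm to -x of it; nothing stands over 8 mm above the case top.
- charger_well_b: Well of the fixed grey charger (case 116 x 206 x 46 mm high, two green lamps), the one towards -y of two, 98 mm apart. Black pocket 46 (x) x 70 (y), 32 mm deep, mouth bevelled 6 mm wider on each side. Origin: centre of its floor, 14 mm above the bench; x away from the lamps, z up. Case reaches 42 mm to +x, 74 mm to -x of it; nothing stands over 8 mm above the case top.
- mat: Fixed bare black ribbed rubber mat, 104 (x) x 92 (y) x 3 mm, between logger and charger; room for one pack. Origin: centre of its underside, on the bench; z up. Round mat and cases only low things (up to 40 mm) lie about; taller cartons, bottles and an open equipment box (85 mm) stand along the back.
- brown_bottle: Loose brown reagent bottle with a black cap, 56 mm across, 119 mm high, 0.2 kg, standing on the bench behind the mat, its axis 115 to 135 mm from the mat's centre along the mat's x. Origin: centre of its underside. To be left alone.

How it is judged:
At the end, for the whole second after the job is handed in: Both blue packs are home in the logger's two wells and both orange packs in the charger's two: underside centre within 8 mm of the well's centre across and no more than 5 mm above its floor, square to the well within 0.2 rad, upright within 0.1 rad, released and at rest (((horizontal distance between blue_pack_1 and logger_well_a below 0.008 m and z of blue_pack_1 in the frame of logger_well_a below 0.005 m and angle between the x axis of blue_pack_1 and the x axis of logger_well_a, either way round below 0.2 rad) or (horizontal distance between blue_pack_1 and logger_well_b below 0.008 m and z of blue_pack_1 in the frame of logger_well_b below 0.005 m and angle between the x axis of blue_pack_1 and the x axis of logger_well_b, either way round below 0.2 rad)) and ((horizontal distance between blue_pack_2 and logger_well_a below 0.008 m and z of blue_pack_2 in the frame of logger_well_a below 0.005 m and angle between the x axis of blue_pack_2 and the x axis of logger_well_a, either way round below 0.2 rad) or (horizontal distance between blue_pack_2 and logger_well_b below 0.008 m and z of blue_pack_2 in the frame of logger_well_b below 0.005 m and angle between the x axis of blue_pack_2 and the x axis of logger_well_b, either way round below 0.2 rad)) and ((horizontal distance between orange_pack_1 and charger_well_a below 0.008 m and z of orange_pack_1 in the frame of charger_well_a below 0.005 m and angle between the x axis of orange_pack_1 and the x axis of charger_well_a, either way round below 0.2 rad) or (horizontal distance between orange_pack_1 and charger_well_b below 0.008 m and z of orange_pack_1 in the frame of charger_well_b below 0.005 m and angle between the x axis of orange_pack_1 and the x axis of charger_well_b, either way round below 0.2 rad)) and ((horizontal distance between orange_pack_2 and charger_well_a below 0.008 m and z of orange_pack_2 in the frame of charger_well_a below 0.005 m and angle between the x axis of orange_pack_2 and the x axis of charger_well_a, either way round below 0.2 rad) or (horizontal distance between orange_pack_2 and charger_well_b below 0.008 m and z of orange_pack_2 in the frame of charger_well_b below 0.005 m and angle between the x axis of orange_pack_2 and the x axis of charger_well_b, either way round below 0.2 rad)) and angle between each of orange_pack_1, orange_pack_2, blue_pack_1, blue_pack_2's own z axis and vertical below 0.1 rad and linear speed of each of orange_pack_1, orange_pack_2, blue_pack_1, blue_pack_2 below 0.02 m/s and angular speed of each of orange_pack_1, orange_pack_2, blue_pack_1, blue_pack_2 below 0.2 rad/s); the robot touches nothing.
It fails at once if the logger is left with no pack home in either of its wells (a pack counts while within 20 mm across and 15 mm of height of a well's floor centre) (not ((horizontal distance between orange_pack_1 and logger_well_a below 0.02 m and z of orange_pack_1 in the frame of logger_well_a below 0.015 m) or (horizontal distance between orange_pack_1 and logger_well_b below 0.02 m and z of orange_pack_1 in the frame of logger_well_b below 0.015 m) or (horizontal distance between orange_pack_2 and logger_well_a below 0.02 m and z of orange_pack_2 in the frame of logger_well_a below 0.015 m) or (horizontal distance between orange_pack_2 and logger_well_b below 0.02 m and z of orange_pack_2 in the frame of logger_well_b below 0.015 m) or (horizontal distance between blue_pack_1 and logger_well_a below 0.02 m and z of blue_pack_1 in the frame of logger_well_a below 0.015 m) or (horizontal distance between blue_pack_1 and logger_well_b below 0.02 m and z of blue_pack_1 in the frame of logger_well_b below 0.015 m) or (horizontal distance between blue_pack_2 and logger_well_a below 0.02 m and z of blue_pack_2 in the frame of logger_well_a below 0.015 m) or (horizontal distance between blue_pack_2 and logger_well_b below 0.02 m and z of blue_pack_2 in the frame of logger_well_b below 0.015 m))).
It fails at once if a pack is tipped more than 0.6 rad from upright (angle between any of orange_pack_1, orange_pack_2, blue_pack_1, blue_pack_2's own z axis and vertical above 0.6 rad).
It fails at once if the brown bottle is pushed more than 20 mm or tipped more than 0.4 rad (distance of brown_bottle from where it was at the start of the episode above 0.02 m or angle between brown_bottle's own z axis and vertical above 0.4 rad).
It also fails if it takes over 125 s, if anything falls off the work surface, if the arm or the gripper's body presses on something with over 40 N, if the wrist force passes 120 N, or if a joint passes its speed limit or range.

ROBOT

A 6-joint arm with a two-finger parallel gripper is mounted at the origin on a cart in front of the work surface, level with it; the furniture and walls round the work are solid. World frame = base frame: x ahead of the robot, y to its left, z up, the work surface at z = 0. Lengths are in m, angles in rad, forces in N, time in s.
With the tool pointing down it reaches from about 0.3 to 0.775 m from the base axis. Payload 14.6 kg.
Tool frame: the origin (TCP) lies at the very end of the fingers, on their centre line; the grasp point (between the pads) lies 19 mm behind it; z points along the fingers, y is the line along which they close (so a half turn about z gives the same grasp; the last joint's range is limited). The gripper opens to 94 mm and grips with 3 to 60 N. Pads are 16 mm wide; open, the fingers measure 119 mm over their backs; the gripper's body (75 mm by 177 mm) begins 78 mm behind the grasp point.
Start: joints at [1.173, 0.3, 1.521, -0, 1.321, -0.067], TCP at [0.179, 0.52, 0.205] pointing down, gripper open.
Joint ranges: [-3.03, 3.03], [-0.79, 2.21], [0.23, 2.52], [-1.04, 4.18], [0, 3.07], [-2.55, 2.55]. Speed limits (rad/s): [2.22, 2.22, 2.57, 3.14, 3.14, 3.14].

INTERFACE

Orientations are given as [roll, pitch, yaw] about the fixed x, y, z axes, in that order (R = Rz(yaw) Ry(pitch) Rx(roll)).
In Python, from station import ctrl, cams gives the robot as it stands. The module is installed in compiled form; this text tells all that it offers.
- The arm moves only by the tool arm_command, never from a script. Its argument "plan" is a list that holds one entry, the list of rows, each a list of 7 numbers: the shift along the tool's x, y, z in fractions of the full range, 1 being 800 mm, then the turn, a rotation vector about the tool's x, y, z in shares of pi rad (1.0 is pi rad), then the closure, from -1 (fully open) to 1 (shut). A call has 1 to 12 rows; each row is the pose to reach, as a shift and turn from the pose commanded when the call began, along the tool's axes at that moment; what a row does not reach only later rows make up. A row lasts 1/10 s, in which the tool goes at most 50 mm and 8.59 degrees, less where a joint would pass 70% of its speed; a pose out of reach is approached as far as the arm can. A shift or turn number past 1, either way, is cut back to 1. A call with a gripper value outside its range is refused whole. The fingers move at their own pace and stop on an object; "squeeze" is the grip in N (left out, the last holds). Time passes only in rows, so rows that repeat a pose let the fingers close. It gives the time, the measured TCP pose, the force, the opening and the grip force at its end, in the units of the state.
- ctrl.get_obs(): the state, without advancing time (a new reading comes with each control period).
- cams.camera(name): name is "side" or "top"; returns (picture, depth): 384x512x3 uint8, blue, green, red; 384x512 float32, m along the optical axis (not along the pixel's ray), 0 where there is no reading.
- cams.camera_info(name): a dict with "fx", "fy", "cx", "cy" (pixels), "world_to_cam" (4x4, takes a point from world to camera coordinates). Camera axes: x right, y down, z forward; pixel columns grow to the right and rows downward; lengths in m; the calibration is good to about 2 mm. A picture is of the moment at which its call begins. camera_info takes no time and is no camera call.
- ctrl.hand_in(): hands the job in; it is judged then, once.
The state is a dict: "time_s": time; "qpos": joint angles; "joint_vel": joint speeds; "tau": joint torques, N m; "ee_pos": TCP position; "eef_rot": TCP orientation; "force": force on the tool from outside, world axes, zero at the start; "moment": the same for the moment, N m; "grip_width": finger opening in m; "grip_force": force on a finger pad.
Only numpy, scipy, OpenCV 4.12 (cv2) and the standard library are available. Lean on these libraries where they do the work, as an engineer would, in place of code of your own. Each camera call takes 0.05 s, during which the arm holds its last target. There are 200 camera calls.

## Working session

There is one attempt and no reset: what is moved stays moved. The work goes in short steps, Python scripts to look and compute and a tool call to move; the robot and the scene stay as the last step left them, time stands still between calls to the robot, and variables do not carry over. Pictures are saved under pics/ and viewed, at most 14 in all, crops included, and the job is handed in when it is done.

Besides the shell and the picture viewer there is one more tool, called after "Emit:" as name([rows], argument=value, ...), one row to a line, values as JSON. arm_command: Moves the arm, as the interface text tells. Its arguments: {"type":"object","properties":{"plan":{"type":"array"},"squeeze":{"type":"number"}},"required":["plan"]}

```bash
mkdir -p pics; ls; python3 - <<'E'
from station import ctrl,cams
import cv2,numpy as np
print(ctrl.get_obs())
for n in("top","side"):
    im,d=cams.camera(n); cv2.imwrite(f"pics/{n}0.png",im); np.save(f"pics/{n}0.npy",d)
    i=cams.camera_info(n); print(n,i); 
E
```

```text
pics
{'time_s': 0.0, 'qpos': array([ 1.17339008e+00,  3.00465797e-01,  1.52160639e+00,  2.28579240e-05,
        1.32067619e+00, -6.66225746e-02]), 'joint_vel': array([ 0.0018668 ,  0.00038681, -0.00098574,  0.00153961, -0.00021896,
       -0.00096942]), 'tau': array([ 1.02352151e-03, -5.31776798e+01, -3.52749896e+01,  7.09126191e-02,
        2.40256899e-02, -7.01363865e-05]), 'ee_pos': array([0.17853668, 0.51993378, 0.20487853]), 'eef_rot': array([-3.14044097e+00, -9.90311941e-05,  2.81080326e+00]), 'force': array([-0.43968431,  0.15245477, -0.2028688 ]), 'moment': array([ 0.03369586, -0.01044781,  0.01386508]), 'grip_force': 0.0, 'grip_width': 0.09397518046988142}
top {'fx': 468.28052791371834, 'fy': 468.28052791371834, 'cx': 253.75629898750083, 'cy': 186.43304542394662, 'world_to_cam': array([[ 1.23510725e-01, -9.92342610e-01,  1.11559313e-03,
        -4.79954066e-02],
       [-9.65689093e-01, -1.20451981e-01, -2.30078021e-01,
         5.46467697e-01],
       [ 2.28450600e-01,  2.73397871e-02, -9.73171547e-01,
         1.16900253e+00],
       [ 0.00000000e+00,  0.00000000e+00,  0.00000000e+00,
         1.00000000e+00]])}
side {'fx': 419.6475382998549, 'fy': 419.6475382998549, 'cx': 252.75966235155923, 'cy': 194.05146428837858, 'world_to_cam': array([[ 0.87376527, -0.48608735,  0.01591688, -0.44845688],
       [-0.28231621, -0.53358236, -0.79723737,  0.20582507],
       [ 0.39601996,  0.69210473, -0.60345607,  1.00083776],
       [ 0.        ,  0.        ,  0.        ,  1.        ]])}
```

View pics/top0.png

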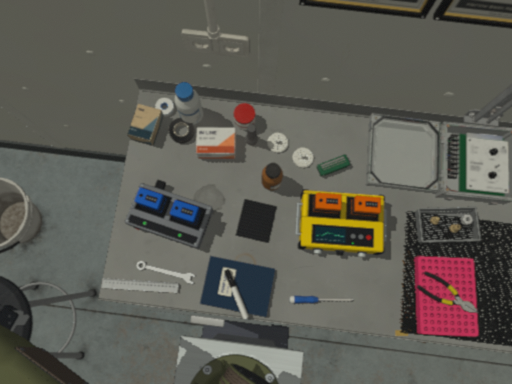

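View pics/side0.png

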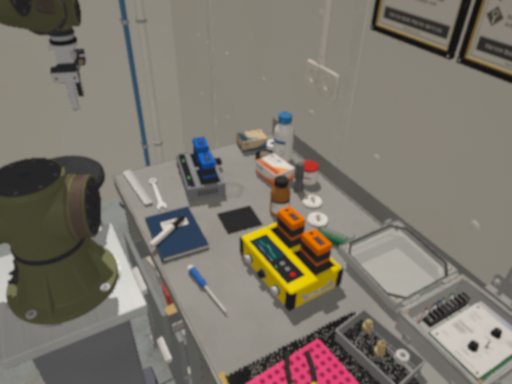

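The top view shows orange caps at about (328,205) and (367,207), blue at (152,198) and (187,211), the mat at (257,220) and the bottle at (272,176). The side view agrees. I'll measure the poses next.

```bash
cat > h.py <<'E'
import cv2,numpy as np
from station import ctrl,cams
def grab(n):
    im,d=cams.camera(n); i=cams.camera_info(n); W=np.linalg.inv(i["world_to_cam"])
    v,u=np.mgrid[:384,:512]
    r=np.dstack([(u-i["cx"])/i["fx"],(v-i["cy"])/i["fy"],np.ones(u.shape)])@W[:3,:3].T
    o=W[:3,3]
    P=o+r*d[...,None]
    return im,d,P,r,o
def onplane(r,o,z): return o+r*((z-o[2])/r[...,2])[...,None]
def hsvmask(im,lo,hi): return cv2.inRange(cv2.cvtColor(im,cv2.COLOR_BGR2HSV),lo,hi)
COL=dict(orange=((5,150,120),(15,255,255)),blue=((105,150,80),(125,255,255)),yellow=((22,150,100),(34,255,255)))
def rect(q):
    (c,s,a)=cv2.minAreaRect((q*1000).astype(np.float32))
    if s[0]<s[1]: a+=90;s=s[::-1]
    return np.round(c,1),np.round(s,1),round((a+90)%180-90,1)   # angle = dir of long side
def blobs(m,n=30):
    k,l,st,c=cv2.connectedComponentsWithStats(m)
    return [(l==j,c[j]) for j in range(1,k) if st[j,4]>n]
def packs(cam="top"):
    im,d,P,r,o=grab(cam)
    for col in("orange","blue"):
        m=hsvmask(im,*COL[col])
        for b,c in blobs(m):
            z=np.percentile(P[b&(d>0)][:,2],80)
            zt=P[...,2]; t=b&(abs(zt-z)<.006)&(d>0)
            if t.sum()<30: continue
            q=onplane(r,o,np.median(zt[t]))[t][:,:2]
            print(cam,col,"px",c.round(),"ztop",round(np.median(zt[t])*1e3,1),"n",t.sum(),rect(q),"mean",(q.mean(0)*1e3).round(1))
E
python3 - <<'E'
from h import *
packs("top");packs("side")
for n in ("top","side"):
    im,d,P,r,o=grab(n)
    m=hsvmask(im,*COL["yellow"])>0
    for b,c in blobs(m.astype(np.uint8),500):
        t=b&(abs(P[...,2]-.062)<.008); print(n,"logger",rect(onplane(r,o,.062)[t][:,:2]))
    if n=="top":
        g=im.max(2)
        m=(g<50); 
        for b,c in blobs(m.astype(np.uint8),300): print("dark",c.round(),rect(onplane(r,o,.003)[b][:,:2]))
        box=np.zeros(m.shape,bool); box[175:255,115:225]=1
        t=box&(abs(P[...,2]-.046)<.005); print("charger",t.sum(),rect(onplane(r,o,.046)[t][:,:2]))
        box[:]=0;box[155:195,255:290]=1; t=box&(P[...,2]>.1);print("bottle cap",P[t].mean(0),t.sum())
        box[:]=0;box[60:250,100:400]=1; t=box&(P[...,2]>.05);
        for b,c in blobs(t.astype(np.uint8),20): print("tall",c.round(),P[b].mean(0).round(3),P[b][:,2].max().round(3))
E
```

```text
top orange px [221. 147.] ztop 48.3 n 240 (array([657.9, 138.5]), array([95.2, 43. ]), -82.3) mean [650.8 123.6]
top orange px [327. 201.] ztop 125.3 n 302 (array([ 519.6, -168. ]), array([62.5, 37.9]), -86.8) mean [ 519.3 -167.4]
top orange px [366. 204.] ztop 125.7 n 301 (array([ 524. , -266.6]), array([62.7, 37.6]), -87.8) mean [ 523.5 -264.8]
top blue px [148. 198.] ztop 109.9 n 310 (array([475., 278.]), array([61.8, 39.2]), 78.5) mean [475.1 278.2]
top blue px [184. 210.] ztop 109.7 n 331 (array([454.4, 185.3]), array([63.5, 39.7]), 78.7) mean [454.3 185.9]
top blue px [306. 299.] ztop 17.5 n 98 (array([ 277.6, -150. ]), array([51.9, 12.6]), -82.9) mean [ 278.4 -148.2]
side orange px [272. 169.] ztop 47.1 n 51 (array([651.4, 129.9]), array([67.8, 20.9]), -79.8) mean [650.  121.4]
side orange px [291. 218.] ztop 124.4 n 212 (array([ 519. , -173.8]), array([66.7, 42. ]), -87.0) mean [ 519.3 -176.1]
side orange px [317. 242.] ztop 124.4 n 262 (array([ 523.2, -271. ]), array([67.5, 42.9]), -87.2) mean [ 523.4 -273.4]
side blue px [203. 154.] ztop 108.2 n 269 (array([461.7, 224.1]), 
[... 866 characters left out ...]
7.1)
dark [268. 332.] (array([179.2, -34.2]), array([161.2,  49.8]), 89.3)
charger 2038 (array([449. , 235.2]), array([205.9, 116.1]), 78.2)
bottle cap [ 0.57337307 -0.02270564  0.15154815] 203
tall [270.  80.] [0.81  0.015 0.153] 1.263
tall [244. 113.] [0.751 0.073 0.06 ] 1.263
tall [383. 151.] [ 0.687 -0.311  0.064] 1.263
tall [251. 131.] [0.693 0.046 0.085] 0.101
tall [209. 131.] [0.673 0.154 0.102] 1.263
tall [206. 147.] [0.644 0.164 0.051] 0.055
tall [272. 175.] [ 0.575 -0.023  0.104] 1.263
tall [150. 200.] [0.472 0.274 0.106] 1.263
tall [342. 221.] [ 0.483 -0.214  0.08 ] 1.263
tall [185. 212.] [0.45  0.181 0.112] 1.263
side logger (array([ 484.8, -226.2]), array([215.5, 150. ]), -86.9)
```

```bash
cat >> h.py <<'E'
from scipy.spatial.transform import Rotation as Ro
def go(*targets):
    """targets (x,y,z mm, phi deg of pack x): shifts along tool axes now and turn"""
    s=ctrl.get_obs(); R=Ro.from_euler("xyz",s["eef_rot"])
    print("t",round(s["time_s"],2),"tcp",(s["ee_pos"]*1e3).round(1),"rpy",np.degrees(s["eef_rot"]).round(2))
    for x,y,z,phi in targets:
        T=Ro.from_euler("xyz",[np.pi,0,np.radians(90+phi)])
        print((x,y,z,phi),R.inv().apply(np.array([x,y,z])-s["ee_pos"]*1e3).round(1),(R.inv()*T).as_rotvec().round(3))
WELL=dict(ca=(474.5,279.5,71,-11.5),cb=(454.8,184,71,-11.5),la=(519,-168.2,87,3),lb=(524.2,-266,87,3),mat=(464,4,60,-6.4))
E
python3 - <<'E'
from h import *
go((454.6,185,205,-11.5),(454.6,185,150,-11.5))
im,d,P,r,o=grab("top"); t=np.zeros(d.shape,bool);t[160:192,258:288]=1;t&=(P[...,2]>.09)&(P[...,2]<.14);print("bottle",np.median(P[t],0),rect(P[t][:,:2]))
E
```

```text
t 0.3 tcp [178.6 520.1 205.2] rpy [-179.98   -0.    161.05]
(454.6, 185, 205, -11.5) [-3.699e+02 -2.273e+02  3.000e-01] [-0.     0.     1.441]
(454.6, 185, 150, -11.5) [-369.9 -227.3   55.3] [-0.     0.     1.441]
bottle [ 0.58082961 -0.02251905  0.11802445] (array([585.1, -22.1]), array([39.9, 39.6]), -42.4)
```

Careful with the scale: shifts go in shares of 800 mm and turns go in shares of pi rad. That gives: -370 mm / 800 = -0.4625, -227 mm / 800 = -0.2838, 0.14 rad / 3.1416 = 0.0446.

Emit:
arm_command([
  [[-0.05, -0.0313, 0, 0, 0, 0.0446, -1], [-0.1, -0.0625, 0, 0, 0, 0.0923, -1], [-0.15, -0.0938, 0, 0, 0, 0.1369, -1], [-0.2, -0.125, 0, 0, 0, 0.1846, -1], [-0.25, -0.155, 0, 0, 0, 0.2292, -1], [-0.3, -0.185, 0, 0, 0, 0.2737, -1], [-0.35, -0.2163, 0, 0, 0, 0.3215, -1], [-0.4, -0.2475, 0, 0, 0, 0.3661, -1], [-0.4375, -0.27, 0, 0, 0, 0.4138, -1], [-0.4625, -0.2838, 0, 0, 0, 0.4584, -1], [-0.4625, -0.2838, 0, 0, 0, 0.4584, -1]],
], squeeze=30)

```text
time_s: 1.45
ee_pos: [0.4561, 0.1835, 0.2053]
eef_rot: [3.142, 0.0, 1.364]
force: [0.3, 0.0, 0.2]
grip_width: 0.094
grip_force: 0.0
```

```bash
python3 -c "
from h import *
go((454.6,185,71,-11.5))
im=grab('top')[0];im2=grab('side')[0];cv2.imwrite('pics/a1.png',np.vstack([im[130:300,60:460],im2[100:300,60:460]]))"
```

```text
t 1.45 tcp [456.1 183.5 205.3] rpy [1.800e+02 1.000e-02 7.817e+01]
(454.6, 185, 71, -11.5) [  1.2  -1.8 134.3] [ 0.     0.    -0.006]
```

View pics/a1.png

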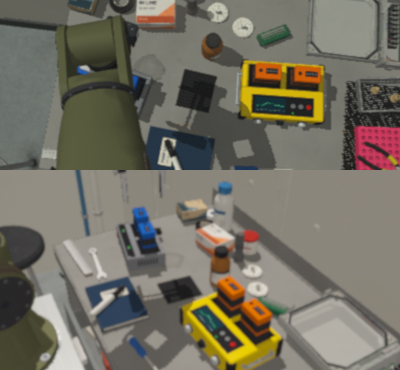

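The top crop shows the arm over the charger, but the side crop doesn't show the gripper. I'll take a fresh full side frame.

```bash
python3 -c "
from h import *
i=cams.camera_info('side');p=i['world_to_cam']@np.r_[ctrl.get_obs()['ee_pos'],1];print(p,i['fx']*p[0]/p[2]+i['cx'],i['fy']*p[1]/p[2]+i['cy'])
cv2.imwrite('pics/a2.png',grab('side')[0])"
```

```text
[-0.13803635 -0.18510356  1.1852793   1.        ] 203.88796162311965 128.5156425803608
```

View pics/a2.png

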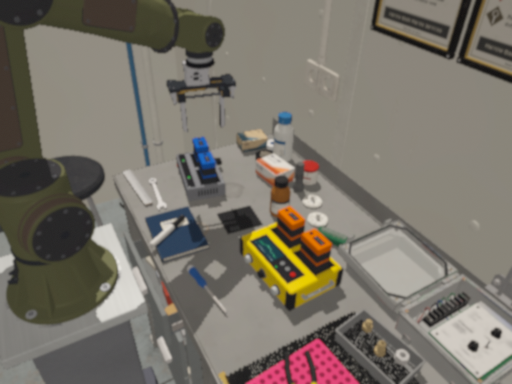

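The gripper is centred at about (204,110), above the blue packs and open across the charger. I'll descend and grip.

Scaled: 134 mm / 800 = 0.1675, 130 mm / 800 = 0.1625.

Emit:
arm_command([
  [[0, 0, 0.0438, 0, 0, 0, -1], [0, 0, 0.0875, 0, 0, 0, -1], [0, 0, 0.125, 0, 0, 0, -1], [0, 0, 0.15, 0, 0, 0, -1], [0, 0, 0.1625, 0, 0, 0, -1], [0, 0, 0.1675, 0, 0, 0, -1], [0, 0, 0.1675, 0, 0, 0, -1], [0, 0, 0.1675, 0, 0, 0, 1], [0, 0, 0.1675, 0, 0, 0, 1], [0, 0, 0.1675, 0, 0, 0, 1], [0, 0, 0.1675, 0, 0, 0, 1], [0, 0, 0.1675, 0, 0, 0, 1]],
], squeeze=30)

```text
time_s: 2.8
ee_pos: [0.4549, 0.1853, 0.0716]
eef_rot: [3.141, -0.0, 1.371]
force: [-0.5, 0.7, -0.6]
grip_width: 0.0575
grip_force: 0.0
```

```bash
python3 -c "
from h import *
go((464,4,225,-6.4),(454.6,185,225,-11.5))
print(ctrl.get_obs())"
```

```text
t 2.8 tcp [454.9 185.3  71.6] rpy [ 1.7999e+02 -1.0000e-02  7.8540e+01]
(464, 4, 225, -6.4) [-175.9   45.  -153.4] [ 0.    -0.    -0.088]
(454.6, 185, 225, -11.5) [  -0.3   -0.2 -153.4] [ 0.    -0.     0.001]
{'time_s': 2.8, 'qpos': array([3.12214527e-01, 3.32113594e-01, 1.82023424e+00, 1.46452703e-05,
       9.89053306e-01, 5.12208395e-01]), 'joint_vel': array([-0.0010242 ,  0.0041774 ,  0.00013751, -0.00065882,  0.00171409,
        0.00013429]), 'tau': array([ 9.68617620e-03, -4.91538370e+01, -2.93733090e+01,  6.10954966e-02,
       -1.99494010e-02, -8.99557417e-04]), 'ee_pos': array([0.45490393, 0.18529257, 0.07158706]), 'eef_rot': array([ 3.14143172e+00, -1.04526331e-04,  1.37079442e+00]), 'force': array([-0.4974027 ,  0.73084373, -0.57691   ]), 'moment': array([-0.08492389,  0.04327244, -0.00947859]), 'grip_force': 0.0, 'grip_width': 0.05752902219432853}
```

Scaled: -153 mm / 800 = -0.1913, -145 mm / 800 = -0.1813.

Emit:
arm_command([
  [[0, 0, 0, 0, 0, 0, 1], [0, 0, 0, 0, 0, 0, 1], [0, 0, 0, 0, 0, 0, 1], [0, 0, 0, 0, 0, 0, 1], [0, 0, 0, 0, 0, 0, 1], [0, 0, -0.0125, 0, 0, 0, 1], [0, 0, -0.0375, 0, 0, 0, 1], [0, 0, -0.075, 0, 0, 0, 1], [0, 0, -0.1188, 0, 0, 0, 1], [0, 0, -0.1563, 0, 0, 0, 1], [0, 0, -0.1813, 0, 0, 0, 1], [0, 0, -0.1913, 0, 0, 0, 1]],
], squeeze=30)

```text
time_s: 4.0
ee_pos: [0.455, 0.1854, 0.2267]
eef_rot: [3.14, -0.001, 1.371]
force: [-0.0, -0.5, -3.5]
grip_width: 0.0399
grip_force: 29.9
```

```bash
python3 -c "
from h import *
print(ctrl.get_obs()['grip_width'],ctrl.get_obs()['grip_force'])
im=cams.camera('side')[0];cv2.imwrite('pics/a3.png',im[0:300,100:400]);
go((464,4,225,-6.4),(464,4,60.5,-6.4))"
```

```text
0.03990069936089953 29.940942227840424
t 4.05 tcp [455.1 185.4 226.6] rpy [ 1.7989e+02 -7.0000e-02  7.8540e+01]
(464, 4, 225, -6.4) [-176.1   44.8    1.5] [ 0.002 -0.001 -0.088]
(464, 4, 60.5, -6.4) [-176.3   44.5  166. ] [ 0.002 -0.001 -0.088]
```

View pics/a3.png

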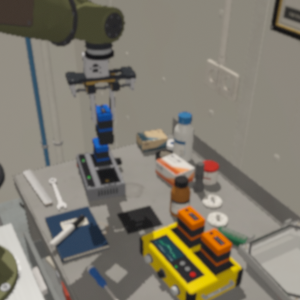

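The blue pack is held upright at crop (105,120), and its well is empty at (105,175). Next it goes to the mat.

Scaled: -176 mm / 800 = -0.22, 105 mm / 800 = 0.1313, -0.088 rad / 3.1416 = -0.028.

Emit:
arm_command([
  [[-0.0375, 0.01, 0, 0, 0, -0.0048, 1], [-0.0875, 0.0225, 0, 0, 0, -0.0111, 1], [-0.1375, 0.035, 0, 0, 0, -0.0175, 1], [-0.1875, 0.0475, 0, 0, 0, -0.0239, 1], [-0.2125, 0.0538, 0, 0, 0, -0.0271, 1], [-0.22, 0.0563, 0.0125, 0, 0, -0.028, 1], [-0.22, 0.0563, 0.0438, 0, 0, -0.028, 1], [-0.22, 0.0563, 0.0875, 0, 0, -0.028, 1], [-0.22, 0.0563, 0.1313, 0, 0, -0.028, 1], [-0.22, 0.0563, 0.1625, 0, 0, -0.028, 1], [-0.22, 0.0563, 0.1813, 0, 0, -0.028, 1], [-0.22, 0.0563, 0.19, 0, 0, -0.028, 1]],
])

```text
time_s: 5.25
ee_pos: [0.4625, 0.0047, 0.0699]
eef_rot: [-3.138, 0.0, 1.459]
force: [-0.1, -0.1, -2.6]
grip_width: 0.0396
grip_force: 30.0
```

```bash
python3 -c "
from h import *
go((464,4,60.5,-6.4))"
```

```text
t 5.25 tcp [462.5   4.7  69.9] rpy [-179.77    0.     83.61]
(464, 4, 60.5, -6.4) [-0.6  1.6  9.4] [-0.004  0.     0.   ]
```

Scaled: 12 mm / 800 = 0.015, 10 mm / 800 = 0.0125.

Emit:
arm_command([
  [[0, 0, 0.005, 0, 0, 0, 1], [0, 0, 0.0088, 0, 0, 0, 1], [0, 0, 0.0125, 0, 0, 0, 1], [0, 0, 0.015, 0, 0, 0, 1], [0, 0, 0.015, 0, 0, 0, 1]],
])

```text
time_s: 5.75
ee_pos: [0.4642, 0.0039, 0.0607]
eef_rot: [3.141, -0.0, 1.459]
force: [0.3, -0.1, -1.2]
grip_width: 0.0394
grip_force: 30.0
```

```bash
python3 -c "
from h import *
go((464,4,60.5,-6.4))"
```

```text
t 5.75 tcp [464.2   3.9  60.7] rpy [179.97  -0.    83.58]
(464, 4, 60.5, -6.4) [ 0.1 -0.2  0.2] [ 0.001 -0.    -0.   ]
```

Scaled: -144 mm / 800 = -0.18, -130 mm / 800 = -0.1625.

Emit:
arm_command([
  [[0, 0, 0.0006, 0, 0, 0, 1], [0, 0, 0.0006, 0, 0, 0, -1], [0, 0, 0.0006, 0, 0, 0, -1], [0, 0, 0.0006, 0, 0, 0, -1], [0, 0, 0.0006, 0, 0, 0, -1], [0, 0, -0.0125, 0, 0, 0, -1], [0, 0, -0.0438, 0, 0, 0, -1], [0, 0, -0.0875, 0, 0, 0, -1], [0, 0, -0.1313, 0, 0, 0, -1], [0, 0, -0.1625, 0, 0, 0, -1], [0, 0, -0.18, 0, 0, 0, -1], [0, 0, -0.18, 0, 0, 0, -1]],
])

```text
time_s: 6.95
ee_pos: [0.4647, 0.0038, 0.2069]
eef_rot: [3.137, -0.0, 1.459]
force: [-0.0, -0.4, 0.3]
grip_width: 0.0939
grip_force: 0.0
```

```bash
python3 -c "
from h import *
go((519.3,-167.8,205,3),(519.3,-167.8,87,3))
packs('side')"
```

```text
t 6.95 tcp [464.7   3.8 206.9] rpy [ 1.7977e+02 -1.0000e-02  8.3580e+01]
(519.3, -167.8, 205, 3) [-164.5   73.4    2.2] [ 0.004  0.    -0.164]
(519.3, -167.8, 87, 3) [-164.5   72.9  120.2] [ 0.004  0.    -0.164]
side orange px [272. 168.] ztop 47.5 n 48 (array([645.6, 128.1]), array([66.7, 19. ]), -67.5) mean [649.2 122. ]
side orange px [290. 218.] ztop 124.3 n 218 (array([ 518.3, -173.9]), array([67.1, 43.7]), -87.0) mean [ 517.7 -173.3]
side orange px [315. 242.] ztop 123.7 n 161 (array([ 523.8, -270.5]), array([67.2, 43.1]), -88.2) mean [ 519.  -273.3]
side orange px [319. 240.] ztop 125.0 n 59 (array([ 527.9, -274.5]), array([35. , 17.9]), -88.9) mean [ 528.  -274.9]
side blue px [200. 145.] ztop 107.9 n 117 (array([472.3, 269.4]), array([67.1, 38.3]), 78.9) mean [472.2 269.5]
side blue px [236. 196.] ztop 97.3 n 189 (array([460. ,  -2.4]), array([68.2, 39. ]), 83.3) mean [459.4  -2.5]
side blue px [197. 277.] ztop 16.2 n 93 (array([ 276.9, -152.6]), array([57.1, 12.5]), -84.2) mean [ 277.  -152.5]
```

The side measurement shows the pack standing on the mat. On to the orange pack in logger a.

Scaled: -164.5 mm / 800 = -0.2056, -150 mm / 800 = -0.1875, -0.164 rad / 3.1416 = -0.0522.

Emit:
arm_command([
  [[-0.0438, 0.0188, 0, 0, 0, -0.0095, -1], [-0.0938, 0.0413, 0, 0, 0, -0.0223, -1], [-0.1438, 0.0638, 0, 0, 0, -0.035, -1], [-0.1875, 0.0838, 0, 0, 0, -0.0477, -1], [-0.2056, 0.0913, 0, 0, 0, -0.0522, -1], [-0.2056, 0.0913, 0.025, 0, 0, -0.0522, -1], [-0.2056, 0.0913, 0.0688, 0, 0, -0.0522, -1], [-0.2056, 0.0913, 0.1125, 0, 0, -0.0522, -1], [-0.2056, 0.0913, 0.135, 0, 0, -0.0522, -1], [-0.2056, 0.0913, 0.145, 0, 0, -0.0522, -1], [-0.2056, 0.0913, 0.1475, 0, 0, -0.0522, -1], [-0.2056, 0.0913, 0.1475, 0, 0, -0.0522, -1]],
])

```text
time_s: 8.2
ee_pos: [0.5183, -0.1678, 0.0868]
eef_rot: [3.141, 0.0, 1.623]
force: [0.3, 0.8, -0.3]
grip_width: 0.0939
grip_force: 0.0
```

```bash
python3 -c "
from h import *
go((519.3,-167.8,87,3))"
```

```text
t 8.2 tcp [ 518.3 -167.8   86.8] rpy [1.7998e+02 1.0000e-02 9.2980e+01]
(519.3, -167.8, 87, 3) [-0.   1.  -0.2] [ 0.  0. -0.]
```

Close, then lift.

Scaled: -25 mm / 800 = -0.0313, -10 mm / 800 = -0.0125.

Emit:
arm_command([
  [[0, 0, 0, 0, 0, 0, 1], [0, 0, 0, 0, 0, 0, 1], [0, 0, 0, 0, 0, 0, 1], [0, 0, 0, 0, 0, 0, 1], [0, 0, 0, 0, 0, 0, 1], [0, 0, 0, 0, 0, 0, 1], [0, 0, 0, 0, 0, 0, 1], [0, 0, 0, 0, 0, 0, 1], [0, 0, 0, 0, 0, 0, 1], [0, 0, 0, 0, 0, 0, 1], [0, 0, -0.0125, 0, 0, 0, 1], [0, 0, -0.0313, 0, 0, 0, 1]],
])

```text
time_s: 9.4
ee_pos: [0.518, -0.1675, 0.1108]
eef_rot: [-3.141, -0.001, 1.623]
force: [1.0, -0.7, -2.1]
grip_width: 0.0398
grip_force: 29.9
```

```bash
python3 -c "
from h import *
go((519.3,-167.8,232,3),(455,184.5,232,-11.5),(455,184.5,71,-11.5))"
```

```text
t 9.4 tcp [ 518.  -167.5  110.8] rpy [-1.7994e+02 -5.0000e-02  9.2970e+01]
(519.3, -167.8, 232, 3) [  -0.3    1.2 -121.2] [-0.001 -0.001 -0.   ]
(455, 184.5, 232, -11.5) [ 354.9  -44.7 -120.8] [-0.001 -0.001  0.253]
(455, 184.5, 71, -11.5) [354.7 -44.6  40.2] [-0.001 -0.001  0.253]
```

Scaled: 355 mm / 800 = 0.4438, -121 mm / 800 = -0.1513, 0.253 rad / 3.1416 = 0.0805.

Emit:
arm_command([
  [[0, 0, -0.0563, 0, 0, 0, 1], [0, 0, -0.1063, 0, 0, 0, 1], [0.0125, -0.0013, -0.1438, 0, 0, 0.0032, 1], [0.0563, -0.0075, -0.1513, 0, 0, 0.0095, 1], [0.1125, -0.0138, -0.1513, 0, 0, 0.0207, 1], [0.1688, -0.0213, -0.1513, 0, 0, 0.0318, 1], [0.225, -0.0288, -0.1513, 0, 0, 0.0414, 1], [0.2813, -0.035, -0.1513, 0, 0, 0.0509, 1], [0.3375, -0.0425, -0.1513, 0, 0, 0.0605, 1], [0.3938, -0.05, -0.1513, 0, 0, 0.0716, 1], [0.4313, -0.0538, -0.1513, 0, 0, 0.078, 1], [0.4438, -0.0556, -0.1513, 0, 0, 0.0805, 1]],
])

```text
time_s: 10.6
ee_pos: [0.4541, 0.1866, 0.232]
eef_rot: [-3.14, 0.001, 1.372]
force: [0.3, 0.1, -3.3]
grip_width: 0.0398
grip_force: 30.0
```

```bash
python3 -c "
from h import *
go((455,184.5,115,-11.5),(455,184.5,71,-11.5))"
```

```text
t 10.6 tcp [454.1 186.6 232. ] rpy [-1.7991e+02  4.0000e-02  7.8600e+01]
(455, 184.5, 115, -11.5) [ -1.8   1.5 117. ] [-0.002  0.001  0.002]
(455, 184.5, 71, -11.5) [ -1.7   1.6 161. ] [-0.002  0.001  0.002]
```

Scaled: 115 mm / 800 = 0.1438, 110 mm / 800 = 0.1375.

Emit:
arm_command([
  [[0, 0, 0.0188, 0, 0, 0, 1], [0, 0, 0.0563, 0, 0, 0, 1], [0, 0, 0.1, 0, 0, 0, 1], [0, 0, 0.125, 0, 0, 0, 1], [0, 0, 0.1375, 0, 0, 0, 1], [0, 0, 0.1438, 0, 0, 0, 1], [0, 0, 0.1438, 0, 0, 0, 1], [0, 0, 0.1438, 0, 0, 0, 1]],
])

```text
time_s: 11.4
ee_pos: [0.4557, 0.1845, 0.1184]
eef_rot: [3.14, -0.001, 1.37]
force: [-0.8, 0.6, -2.6]
grip_width: 0.04
grip_force: 30.0
```

```bash
python3 -c "
from h import *
go((455,184.5,71,-11.5))"
```

```text
t 11.4 tcp [455.7 184.5 118.4] rpy [ 1.7994e+02 -3.0000e-02  7.8480e+01]
(455, 184.5, 71, -11.5) [-0.1 -0.8 47.4] [ 0.001 -0.001 -0.   ]
```

Scaled: 46.5 mm / 800 = 0.0581, 45 mm / 800 = 0.0563.

Emit:
arm_command([
  [[0, -0.0006, 0.01, 0, 0, 0, 1], [0, -0.0006, 0.0225, 0, 0, 0, 1], [0, -0.0006, 0.035, 0, 0, 0, 1], [0, -0.0006, 0.045, 0, 0, 0, 1], [0, -0.0006, 0.0525, 0, 0, 0, 1], [0, -0.0006, 0.0563, 0, 0, 0, 1], [0, -0.0006, 0.0581, 0, 0, 0, 1], [0, -0.0006, 0.0581, 0, 0, 0, 1]],
])

```text
time_s: 12.2
ee_pos: [0.4548, 0.1845, 0.071]
eef_rot: [-3.142, 0.0, 1.37]
force: [-0.3, 0.4, -2.4]
grip_width: 0.0399
grip_force: 30.0
```

```bash
python3 -c "
from h import *
go((455,184.5,71,-11.5))"
```

```text
t 12.2 tcp [454.8 184.5  71. ] rpy [-1.800e+02  1.000e-02  7.849e+01]
(455, 184.5, 71, -11.5) [ 0.   0.2 -0. ] [-0.  0. -0.]
```

Scaled: -134 mm / 800 = -0.1675, -125 mm / 800 = -0.1563.

Emit:
arm_command([
  [[0, 0, 0.0009, 0, 0, 0, 1], [0, 0, 0.0009, 0, 0, 0, -1], [0, 0, 0.0009, 0, 0, 0, -1], [0, 0, 0.0009, 0, 0, 0, -1], [0, 0, 0.0009, 0, 0, 0, -1], [0, 0, -0.0125, 0, 0, 0, -1], [0, 0, -0.0438, 0, 0, 0, -1], [0, 0, -0.0875, 0, 0, 0, -1], [0, 0, -0.1313, 0, 0, 0, -1], [0, 0, -0.1563, 0, 0, 0, -1], [0, 0, -0.1675, 0, 0, 0, -1], [0, 0, -0.1675, 0, 0, 0, -1]],
])

```text
time_s: 13.4
ee_pos: [0.455, 0.1846, 0.206]
eef_rot: [3.14, -0.001, 1.37]
force: [0.8, 0.0, -0.6]
grip_width: 0.094
grip_force: 0.0
```

```bash
python3 -c "
from h import *
go((464,4,205,-6.4),(464,4,60.5,-6.4))
packs('side');packs('top')"
```

```text
t 13.4 tcp [455.  184.6 206. ] rpy [ 1.7991e+02 -5.0000e-02  7.8480e+01]
(464, 4, 205, -6.4) [-175.2   44.9    0.9] [ 0.002 -0.001 -0.089]
(464, 4, 60.5, -6.4) [-175.3   44.6  145.4] [ 0.002 -0.001 -0.089]
side orange px [206. 161.] ztop 108.2 n 119 (array([450.7, 175.5]), array([72.6, 39.9]), 77.9) mean [450.3 174.4]
side orange px [272. 169.] ztop 46.9 n 51 (array([651.6, 130.2]), array([67.8, 20.9]), -79.8) mean [650.2 121.6]
side orange px [317. 243.] ztop 124.3 n 213 (array([ 523.2, -270.8]), array([66.1, 43.1]), -87.2) mean [ 522.4 -274.7]
side blue px [200. 145.] ztop 108.1 n 113 (array([472.8, 272.3]), array([69.1, 37.8]), 76.7) mean [472.  270.7]
side blue px [236. 196.] ztop 97.4 n 177 (array([459.6,  -1.6]), array([65.7, 39. ]), 83.3) mean [458.6  -2.2]
side blue px [240. 212.] ztop 53.5 n 34 (array([459.1, -27.7]), array([38.4, 10.5]), -10.5) mean [457.9 -27. ]
side blue px [197. 277.] ztop 16.2 n 93 (array([ 277.1, -152.6]), array([57. , 12.7]), -83.6) mean [ 277.2 -152.9]
top orange px [221. 147.] ztop 48.7 n 239 (array([657.8, 138.5]), array([95.2, 43. ]), -82.3) mean [650.4 123.5]
top orange px [366. 204.] ztop 125.3 n 313 (array([ 523.8, -266.8]), array([62.4, 38.7]), -87.4) mean [ 523.  -265.4]
top orange px [195. 212.] ztop 109.9 n 62 (array([451.7, 155.8]), array([35.7, 15. ]), 8.8) mean [454.5 156.9]
top blue px [140. 202.] ztop 110.7 n 30 (array([462.5, 295.6]), array([26.6,  9.7]), 65.5) mean [463.2 296.3]
top blue px [255. 217.] ztop 98.7 n 311 (array([461.9,   5.2]), array([63.3, 39.7]), 84.5) mean [461.5   5.5]
top blue px [306. 299.] ztop 17.9 n 89 (array([ 278.8, -149.8]), array([51.9, 10.1]), -82.9) mean [ 278.4 -148.8]
```

The orange pack is home in the charger, with its top at 110 mm. Next is the blue pack on the mat.

Scaled: -175 mm / 800 = -0.2188, 110 mm / 800 = 0.1375, -0.088 rad / 3.1416 = -0.028.

Emit:
arm_command([
  [[-0.0438, 0.0113, 0, 0, 0, -0.0064, -1], [-0.1, 0.025, 0, 0, 0, -0.0127, -1], [-0.1563, 0.04, 0, 0, 0, -0.0207, -1], [-0.2, 0.0513, 0, 0, 0, -0.0255, -1], [-0.2188, 0.0563, 0.0063, 0, 0, -0.028, -1], [-0.2188, 0.0563, 0.0438, 0, 0, -0.028, -1], [-0.2188, 0.0563, 0.0938, 0, 0, -0.028, -1], [-0.2188, 0.0563, 0.1375, 0, 0, -0.028, -1], [-0.2188, 0.0563, 0.165, 0, 0, -0.028, -1], [-0.2188, 0.0563, 0.1775, 0, 0, -0.028, -1], [-0.2188, 0.0563, 0.1813, 0, 0, -0.028, -1], [-0.2188, 0.0563, 0.1813, 0, 0, -0.028, -1]],
])

```text
time_s: 14.7
ee_pos: [0.464, 0.0041, 0.0601]
eef_rot: [-3.141, 0.0, 1.458]
force: [0.0, -0.1, 0.5]
grip_width: 0.0941
grip_force: 0.0
```

Scaled: -25 mm / 800 = -0.0313, -10 mm / 800 = -0.0125.

Emit:
arm_command([
  [[0, 0, 0, 0, 0, 0, 1], [0, 0, 0, 0, 0, 0, 1], [0, 0, 0, 0, 0, 0, 1], [0, 0, 0, 0, 0, 0, 1], [0, 0, 0, 0, 0, 0, 1], [0, 0, 0, 0, 0, 0, 1], [0, 0, 0, 0, 0, 0, 1], [0, 0, 0, 0, 0, 0, 1], [0, 0, 0, 0, 0, 0, 1], [0, 0, 0, 0, 0, 0, 1], [0, 0, -0.0125, 0, 0, 0, 1], [0, 0, -0.0313, 0, 0, 0, 1]],
])

```text
time_s: 15.9
ee_pos: [0.4633, 0.0041, 0.085]
eef_rot: [-3.14, 0.0, 1.458]
force: [0.0, -0.7, -1.6]
grip_width: 0.0398
grip_force: 30.0
```

```bash
python3 -c "
from h import *
go((464,4,232,-6.4),(519,-168,232,3))"
```

```text
t 15.9 tcp [463.3   4.1  85. ] rpy [-179.89    0.     83.52]
(464, 4, 232, -6.4) [-1.00e-01  4.00e-01 -1.47e+02] [-0.002  0.    -0.001]
(519, -168, 232, 3) [-164.8   74.5 -147.1] [-0.002 -0.    -0.165]
```

Scaled: -165 mm / 800 = -0.2063, -147 mm / 800 = -0.1838, -0.165 rad / 3.1416 = -0.0525.

Emit:
arm_command([
  [[0, 0, -0.05, 0, 0, 0, 1], [0, 0, -0.1063, 0, 0, 0, 1], [-0.0063, 0.0025, -0.1563, 0, 0, -0.0032, 1], [-0.0313, 0.0138, -0.1775, 0, 0, -0.0095, 1], [-0.075, 0.0338, -0.1838, 0, 0, -0.0191, 1], [-0.125, 0.0563, -0.1838, 0, 0, -0.0318, 1], [-0.1688, 0.0763, -0.1838, 0, 0, -0.043, 1], [-0.1963, 0.0888, -0.1838, 0, 0, -0.05, 1], [-0.2063, 0.0925, -0.1838, 0, 0, -0.0525, 1], [-0.2063, 0.0925, -0.175, 0, 0, -0.0525, 1], [-0.2063, 0.0925, -0.1438, 0, 0, -0.0525, 1], [-0.2063, 0.0925, -0.1188, 0, 0, -0.0525, 1]],
])

```text
time_s: 17.1
ee_pos: [0.5183, -0.1668, 0.1789]
eef_rot: [-3.141, -0.0, 1.623]
force: [-1.0, 0.6, -2.8]
grip_width: 0.0398
grip_force: 30.0
```

Scaled: 45 mm / 800 = 0.0563, 42 mm / 800 = 0.0525.

Emit:
arm_command([
  [[0, 0, 0.025, 0, 0, 0, 1], [0, 0, 0.0438, 0, 0, 0, 1], [0, 0, 0.0525, 0, 0, 0, 1], [0, 0, 0.0563, 0, 0, 0, 1], [0, 0, 0.0563, 0, 0, 0, 1]],
])

```text
time_s: 17.6
ee_pos: [0.5189, -0.1677, 0.1352]
eef_rot: [3.141, 0.0, 1.623]
force: [-0.7, -0.6, -2.4]
grip_width: 0.0398
grip_force: 30.0
```

```bash
python3 -c "
from h import *
go((519,-168,87,3))"
```

```text
t 17.6 tcp [ 518.9 -167.7  135.2] rpy [179.99   0.    93.  ]
(519, -168, 87, 3) [-0.3  0.1 48.2] [0. 0. 0.]
```

Scaled: 48 mm / 800 = 0.06, 46 mm / 800 = 0.0575.

Emit:
arm_command([
  [[0, 0, 0.01, 0, 0, 0, 1], [0, 0, 0.0225, 0, 0, 0, 1], [0, 0, 0.035, 0, 0, 0, 1], [0, 0, 0.0463, 0, 0, 0, 1], [0, 0, 0.0538, 0, 0, 0, 1], [0, 0, 0.0575, 0, 0, 0, 1], [0, 0, 0.06, 0, 0, 0, 1], [0, 0, 0.06, 0, 0, 0, 1]],
])

```text
time_s: 18.4
ee_pos: [0.5189, -0.1683, 0.087]
eef_rot: [3.142, 0.0, 1.623]
force: [0.7, 0.2, -3.5]
grip_width: 0.0399
grip_force: 30.0
```

```bash
python3 -c "
from h import *
go((519,-168,87,3))"
```

```text
t 18.4 tcp [ 518.9 -168.3   87. ] rpy [1.800e+02 1.000e-02 9.298e+01]
(519, -168, 87, 3) [0.3 0.1 0. ] [ 0.  0. -0.]
```

Emit:
arm_command([
  [[0, 0, 0.0009, 0, 0, 0, 1], [0, 0, 0.0009, 0, 0, 0, -1], [0, 0, 0.0009, 0, 0, 0, -1], [0, 0, 0.0009, 0, 0, 0, -1], [0, 0, 0.0009, 0, 0, 0, -1], [0, 0, -0.0125, 0, 0, 0, -1], [0, 0, -0.0438, 0, 0, 0, -1], [0, 0, -0.0875, 0, 0, 0, -1], [0, 0, -0.1313, 0, 0, 0, -1], [0, 0, -0.15, 0, 0, 0, -1], [0, 0, -0.1538, 0, 0, 0, -1], [0, 0, -0.1538, 0, 0, 0, -1]],
])

```text
time_s: 19.6
ee_pos: [0.5188, -0.1682, 0.2101]
eef_rot: [3.141, 0.0, 1.623]
force: [-0.3, -0.2, -0.6]
grip_width: 0.0939
grip_force: 0.0
```

```bash
python3 -c "
from h import *
go((474.8,279,210,-11.5),(474.8,279,71,-11.5))
packs('side');packs('top')" | grep -v 'ztop 1[0-9]\.'
```

```text
t 19.6 tcp [ 518.8 -168.2  210.1] rpy [1.7998e+02 1.0000e-02 9.2980e+01]
(474.8, 279, 210, -11.5) [448.9 -20.7  -0. ] [0.    0.    0.253]
(474.8, 279, 71, -11.5) [448.9 -20.7 139. ] [0.    0.    0.253]
side orange px [206. 161.] ztop 108.1 n 110 (array([451., 176.]), array([72.3, 39.8]), 76.7) mean [450.3 173.3]
side orange px [316. 242.] ztop 124.4 n 275 (array([ 523.3, -271.1]), array([66.8, 43.1]), -88.2) mean [ 523.5 -273.5]
side blue px [200. 145.] ztop 107.9 n 113 (array([472.8, 272.2]), array([69.9, 36.8]), 75.4) mean [472.2 270.7]
side blue px [289. 218.] ztop 124.6 n 248 (array([ 514.5, -172.8]), array([65.5, 40.5]), -88.0) mean [ 513.8 -173. ]
side blue px [288. 234.] ztop 81.3 n 62 (array([ 502.2, -182.2]), array([61.1, 29.4]), -57.6) mean [ 504.9 -186.4]
top orange px [221. 147.] ztop 48.4 n 238 (array([657.9, 138.5]), array([95.2, 43. ]), -82.3) mean [650.5 123.8]
top orange px [184. 211.] ztop 109.6 n 333 (array([452.2, 182.5]), array([63.3, 39.7]), 78.7) mean [452.7 183.4]
top orange px [378. 208.] ztop 124.9 n 34 (array([ 518.7, -293.3]), array([23.1,  9.9]), 3.5) mean [ 516.7 -294.2]
top blue px [149. 198.] ztop 109.5 n 313 (array([474.9, 277.8]), array([62.3, 39.9]), 78.0) mean [475.1 278.4]
```

Both packs are home so far. Next, the blue pack in charger a.

Scaled: 449 mm / 800 = 0.5613, 184 mm / 800 = 0.23, 0.253 rad / 3.1416 = 0.0805.

Emit:
arm_command([
  [[0.05, -0.0025, 0, 0, 0, 0.0064, -1], [0.11, -0.005, 0, 0, 0, 0.0159, -1], [0.17, -0.0075, 0, 0, 0, 0.0255, -1], [0.23, -0.01, 0, 0, 0, 0.035, -1], [0.29, -0.0138, 0, 0, 0, 0.043, -1], [0.35, -0.0163, 0, 0, 0, 0.0509, -1], [0.41, -0.0188, 0, 0, 0, 0.0589, -1], [0.47, -0.0213, 0, 0, 0, 0.0684, -1], [0.525, -0.0238, 0, 0, 0, 0.0764, -1], [0.5525, -0.025, 0, 0, 0, 0.0796, -1], [0.5613, -0.0256, 0.0125, 0, 0, 0.0805, -1], [0.5613, -0.0256, 0.05, 0, 0, 0.0805, -1]],
])

```text
time_s: 20.9
ee_pos: [0.4755, 0.2799, 0.1701]
eef_rot: [3.139, -0.002, 1.371]
force: [0.2, 0.0, -0.2]
grip_width: 0.0939
grip_force: 0.0
```

Scaled: 99 mm / 800 = 0.1238, 95 mm / 800 = 0.1188.

Emit:
arm_command([
  [[0, 0, 0.0438, 0, 0, 0, -1], [0, 0, 0.0813, 0, 0, 0, -1], [0, 0, 0.1063, 0, 0, 0, -1], [0, 0, 0.1188, 0, 0, 0, -1], [0, 0, 0.1238, 0, 0, 0, -1], [0, 0, 0.1238, 0, 0, 0, -1]],
])

```text
time_s: 21.5
ee_pos: [0.4751, 0.2788, 0.0709]
eef_rot: [-3.141, 0.0, 1.369]
force: [0.2, 0.4, 0.9]
grip_width: 0.0943
grip_force: 0.0
```

```bash
python3 -c "
from h import *
go((474.8,279,71,-11.5))"
```

```text
t 21.5 tcp [475.1 278.8  70.9] rpy [-1.7999e+02  1.0000e-02  7.8460e+01]
(474.8, 279, 71, -11.5) [ 0.1 -0.4 -0.1] [-0.     0.    -0.001]
```

Scaled: -25 mm / 800 = -0.0313, -10 mm / 800 = -0.0125.

Emit:
arm_command([
  [[0, 0, 0, 0, 0, 0, 1], [0, 0, 0, 0, 0, 0, 1], [0, 0, 0, 0, 0, 0, 1], [0, 0, 0, 0, 0, 0, 1], [0, 0, 0, 0, 0, 0, 1], [0, 0, 0, 0, 0, 0, 1], [0, 0, 0, 0, 0, 0, 1], [0, 0, 0, 0, 0, 0, 1], [0, 0, 0, 0, 0, 0, 1], [0, 0, 0, 0, 0, 0, 1], [0, 0, -0.0125, 0, 0, 0, 1], [0, 0, -0.0313, 0, 0, 0, 1]],
])

```text
time_s: 22.7
ee_pos: [0.4742, 0.2788, 0.0956]
eef_rot: [-3.139, 0.002, 1.37]
force: [0.9, -0.2, -2.7]
grip_width: 0.04
grip_force: 29.9
```

```bash
python3 -c "
from h import *
go((474.8,279,225,-11.5),(464,4,225,-6.4))"
```

```text
t 22.7 tcp [474.2 278.8  95.6] rpy [-1.7987e+02  9.0000e-02  7.8480e+01]
(474.8, 279, 225, -11.5) [ 1.000e-01  2.000e-01 -1.294e+02] [-0.002  0.002 -0.   ]
(464, 4, 225, -6.4) [-271.5   44.5 -129. ] [-0.002  0.002 -0.089]
```

Scaled: -271.5 mm / 800 = -0.3394, -129 mm / 800 = -0.1613, -0.089 rad / 3.1416 = -0.0283.

Emit:
arm_command([
  [[0, 0, -0.05, 0, 0, 0, 1], [0, 0, -0.1063, 0, 0, 0, 1], [-0.0063, 0.0013, -0.1438, 0, 0, -0.001, 1], [-0.0375, 0.0063, -0.1613, 0, 0, -0.0032, 1], [-0.0875, 0.015, -0.1613, 0, 0, -0.008, 1], [-0.1438, 0.0238, -0.1613, 0, 0, -0.0127, 1], [-0.2, 0.0325, -0.1613, 0, 0, -0.0175, 1], [-0.2563, 0.0425, -0.1613, 0, 0, -0.0223, 1], [-0.3063, 0.05, -0.1613, 0, 0, -0.0255, 1], [-0.3313, 0.0544, -0.1613, 0, 0, -0.0277, 1], [-0.3394, 0.0556, -0.15, 0, 0, -0.0283, 1], [-0.3394, 0.0556, -0.1188, 0, 0, -0.0283, 1]],
])

```text
time_s: 23.9
ee_pos: [0.465, 0.0038, 0.1919]
eef_rot: [3.138, -0.0, 1.457]
force: [0.4, -0.0, -3.3]
grip_width: 0.0398
grip_force: 30.0
```

Scaled: 122 mm / 800 = 0.1525, 118 mm / 800 = 0.1475.

Emit:
arm_command([
  [[0, 0, 0.0438, 0, 0, 0, 1], [0, 0, 0.0875, 0, 0, 0, 1], [0, 0, 0.1188, 0, 0, 0, 1], [0, 0, 0.1375, 0, 0, 0, 1], [0, 0, 0.1475, 0, 0, 0, 1], [0, 0, 0.1525, 0, 0, 0, 1], [0, 0, 0.1525, 0, 0, 0, 1]],
])

```text
time_s: 24.6
ee_pos: [0.4644, 0.0045, 0.069]
eef_rot: [-3.141, -0.0, 1.459]
force: [-0.3, -0.3, -2.7]
grip_width: 0.0394
grip_force: 30.0
```

```bash
python3 -c "
from h import *
go((464,4,60.2,-6.4))"
```

```text
t 24.6 tcp [464.4   4.5  69. ] rpy [-179.99   -0.     83.6 ]
(464, 4, 60.2, -6.4) [-0.6 -0.4  8.8] [-0. -0. -0.]
```

Scaled: -60 mm / 800 = -0.075, 8.8 mm / 800 = 0.011.

Emit:
arm_command([
  [[0, 0, 0.005, 0, 0, 0, 1], [0, 0, 0.0088, 0, 0, 0, 1], [0, 0, 0.011, 0, 0, 0, 1], [0, 0, 0.011, 0, 0, 0, 1], [0, 0, 0.011, 0, 0, 0, 1], [0, 0, 0.011, 0, 0, 0, -1], [0, 0, 0.011, 0, 0, 0, -1], [0, 0, 0.011, 0, 0, 0, -1], [0, 0, 0.011, 0, 0, 0, -1], [0, 0, 0, 0, 0, 0, -1], [0, 0, -0.0313, 0, 0, 0, -1], [0, 0, -0.075, 0, 0, 0, -1]],
])

```text
time_s: 25.8
ee_pos: [0.4637, 0.0043, 0.1293]
eef_rot: [-3.139, 0.0, 1.459]
force: [0.2, 0.3, 0.8]
grip_width: 0.0917
grip_force: 0.0
```

```bash
python3 -c "
from h import *
go((524,-266.3,210,3),(524,-266.3,87,3))"
```

```text
t 25.8 tcp [463.7   4.3 129.3] rpy [-1.7985e+02  1.0000e-02  8.3580e+01]
(524, -266.3, 210, 3) [-262.1   90.   -80.9] [-0.003 -0.    -0.164]
(524, -266.3, 87, 3) [-262.1   90.3   42.1] [-0.003 -0.    -0.164]
```

Scaled: -262 mm / 800 = -0.3275, -253 mm / 800 = -0.3163, -0.164 rad / 3.1416 = -0.0522.

Emit:
arm_command([
  [[0, 0, -0.05, 0, 0, 0, -1], [-0.0125, 0.0038, -0.0875, 0, 0, -0.0032, -1], [-0.0563, 0.0188, -0.1013, 0, 0, -0.0095, -1], [-0.1125, 0.0388, -0.1013, 0, 0, -0.0191, -1], [-0.1688, 0.0575, -0.1013, 0, 0, -0.0271, -1], [-0.225, 0.0775, -0.1013, 0, 0, -0.0366, -1], [-0.2813, 0.0963, -0.1013, 0, 0, -0.0446, -1], [-0.3163, 0.1088, -0.1013, 0, 0, -0.0503, -1], [-0.3275, 0.1125, -0.0938, 0, 0, -0.0522, -1], [-0.3275, 0.1125, -0.0563, 0, 0, -0.0522, -1], [-0.3275, 0.1125, -0.0125, 0, 0, -0.0522, -1], [-0.3275, 0.1125, 0.025, 0, 0, -0.0522, -1]],
])

```text
time_s: 27.0
ee_pos: [0.5242, -0.2652, 0.1077]
eef_rot: [-3.141, -0.0, 1.623]
force: [0.8, -1.2, 0.5]
grip_width: 0.0939
grip_force: 0.0
```

Scaled: 22 mm / 800 = 0.0275, 20 mm / 800 = 0.025.

Emit:
arm_command([
  [[0, 0, 0.0175, 0, 0, 0, -1], [0, 0, 0.025, 0, 0, 0, -1], [0, 0, 0.0275, 0, 0, 0, -1], [0, 0, 0.0275, 0, 0, 0, -1]],
])

```text
time_s: 27.4
ee_pos: [0.5251, -0.2663, 0.0881]
eef_rot: [3.14, 0.001, 1.623]
force: [0.7, 0.5, 0.3]
grip_width: 0.0939
grip_force: 0.0
```

```bash
python3 -c "
from h import *
go((524,-266.3,87,3))
packs('side');packs('top')" | grep -v 'ztop 1[0-9]\.'
```

```text
t 27.4 tcp [ 525.1 -266.3   88.1] rpy [1.7992e+02 5.0000e-02 9.2980e+01]
(524, -266.3, 87, 3) [ 0.1 -1.1  1.1] [ 0.001  0.001 -0.   ]
side orange px [206. 161.] ztop 108.3 n 93 (array([450.6, 175.9]), array([71.8, 40. ]), 78.6) mean [451.5 175.1]
side orange px [272. 169.] ztop 47.2 n 42 (array([646.7, 125.6]), array([60.9, 17.1]), -69.0) mean [649.5 121.1]
side orange px [279. 192.] ztop 88.2 n 80 (array([575.6, -35.3]), array([46.7, 35. ]), -48.2) mean [575.9 -35.8]
side orange px [317. 243.] ztop 124.5 n 173 (array([ 523.2, -271.6]), array([66.5, 42.8]), -87.2) mean [ 522.4 -277.5]
side orange px [316. 260.] ztop 81.2 n 49 (array([ 513.5, -287.3]), array([57.5, 30.8]), -48.2) mean [ 515.7 -289.8]
side blue px [236. 196.] ztop 97.4 n 183 (array([459.5,  -1.2]), array([66.9, 38.8]), 83.8) mean [458.9  -1.9]
side blue px [238. 211.] ztop 54.3 n 40 (array([449.8, -17.4]), array([53.8, 29.5]), -51.7) mean [452.9 -21.1]
side blue px [283. 233.] ztop 83.5 n 37 (array([ 497.9, -178.1]), array([54.7,  7.1]), -84.6) mean [ 498.4 -177.6]
top orange px [221. 147.] ztop 48.8 n 239 (array([657.7, 138.5]), array([95.2, 42.9]), -82.3) mean [650.5 123.5]
top orange px [185. 211.] ztop 109.3 n 326 (array([452. , 181.7]), array([63.2, 39.7]), 78.5) mean [452.6 182.6]
top blue px [326. 203.] ztop 125.5 n 308 (array([ 515.3, -165.6]), array([62. , 37.9]), -85.3) mean [ 514.9 -164.3]
top blue px [255. 217.] ztop 98.3 n 333 (array([462.1,   5.6]), array([63.5, 40.3]), 83.9) mean [462.2   6.6]
```

Scaled: -25 mm / 800 = -0.0313, -10 mm / 800 = -0.0125.

Emit:
arm_command([
  [[0, 0, 0, 0, 0, 0, 1], [0, 0, 0, 0, 0, 0, 1], [0, 0, 0, 0, 0, 0, 1], [0, 0, 0, 0, 0, 0, 1], [0, 0, 0, 0, 0, 0, 1], [0, 0, 0, 0, 0, 0, 1], [0, 0, 0, 0, 0, 0, 1], [0, 0, 0, 0, 0, 0, 1], [0, 0, 0, 0, 0, 0, 1], [0, 0, 0, 0, 0, 0, 1], [0, 0, -0.0125, 0, 0, 0, 1], [0, 0, -0.0313, 0, 0, 0, 1]],
])

```text
time_s: 28.7
ee_pos: [0.5239, -0.2658, 0.1118]
eef_rot: [-3.139, -0.001, 1.623]
force: [-0.3, -0.3, -2.8]
grip_width: 0.04
grip_force: 29.9
```

```bash
python3 -c "
from h import *
go((524,-266.3,232,3),(474.7,279.3,232,-11.5))"
```

```text
t 28.7 tcp [ 523.9 -265.8  111.8] rpy [-1.7987e+02 -8.0000e-02  9.2980e+01]
(524, -266.3, 232, 3) [  -0.3   -0.2 -120.2] [-0.002 -0.001 -0.   ]
(474.7, 279.3, 232, -11.5) [ 547.1  -21.  -119.4] [-0.002 -0.001  0.253]
```

Scaled: 378 mm / 800 = 0.4725, -120 mm / 800 = -0.15, 0.04 rad / 3.1416 = 0.0127.

Emit:
arm_command([
  [[0, 0, -0.05, 0, 0, 0, 1], [0, 0, -0.1, 0, 0, 0, 1], [0, 0, -0.1375, 0, 0, 0, 1], [0.0125, 0, -0.15, 0, 0, 0.0016, 1], [0.0563, -0.0025, -0.15, 0, 0, 0.0064, 1], [0.1125, -0.0038, -0.15, 0, 0, 0.0127, 1], [0.1725, -0.0063, -0.15, 0, 0, 0.0207, 1], [0.2325, -0.0088, -0.15, 0, 0, 0.0271, 1], [0.2925, -0.0113, -0.15, 0, 0, 0.035, 1], [0.3525, -0.0138, -0.15, 0, 0, 0.0414, 1], [0.4125, -0.0163, -0.15, 0, 0, 0.0493, 1], [0.4725, -0.0188, -0.15, 0, 0, 0.0557, 1]],
])

```text
time_s: 29.9
ee_pos: [0.4885, 0.1127, 0.2314]
eef_rot: [-3.14, 0.0, 1.447]
force: [0.7, -0.4, -3.6]
grip_width: 0.0398
grip_force: 30.0
```

```bash
python3 -c "
from h import *
go((474.7,279.3,232,-11.5))"
```

```text
t 29.9 tcp [488.5 112.7 231.4] rpy [-1.7993e+02  2.0000e-02  8.2890e+01]
(474.7, 279.3, 232, -11.5) [163.6 -34.3  -0.6] [-0.001  0.     0.077]
```

Scaled: 164 mm / 800 = 0.205, 112 mm / 800 = 0.14, 0.077 rad / 3.1416 = 0.0245.

Emit:
arm_command([
  [[0.05, -0.01, 0, 0, 0, 0.0064, 1], [0.1063, -0.0225, 0, 0, 0, 0.0127, 1], [0.1563, -0.0325, 0, 0, 0, 0.0191, 1], [0.19, -0.04, 0, 0, 0, 0.0229, 1], [0.205, -0.0431, 0, 0, 0, 0.0245, 1], [0.205, -0.0431, 0.0313, 0, 0, 0.0245, 1], [0.205, -0.0431, 0.075, 0, 0, 0.0245, 1], [0.205, -0.0431, 0.1125, 0, 0, 0.0245, 1], [0.205, -0.0431, 0.1338, 0, 0, 0.0245, 1], [0.205, -0.0431, 0.14, 0, 0, 0.0245, 1], [0.205, -0.0431, 0.14, 0, 0, 0.0245, 1], [0.205, -0.0431, 0.14, 0, 0, 0.0245, 1]],
])

```text
time_s: 31.1
ee_pos: [0.4762, 0.2775, 0.121]
eef_rot: [3.14, -0.001, 1.371]
force: [-0.2, -1.3, -3.7]
grip_width: 0.0399
grip_force: 30.0
```

```bash
python3 -c "
from h import *
go((474.7,279.3,71,-11.5))"
```

```text
t 31.1 tcp [476.2 277.5 121. ] rpy [ 1.7993e+02 -5.0000e-02  7.8530e+01]
(474.7, 279.3, 71, -11.5) [ 1.4 -1.9 50. ] [ 0.001 -0.001  0.001]
```

Emit:
arm_command([
  [[0.0018, -0.0015, 0.0063, 0, 0, 0, 1], [0.0018, -0.0015, 0.015, 0, 0, 0, 1], [0.0018, -0.0015, 0.025, 0, 0, 0, 1], [0.0018, -0.0015, 0.0375, 0, 0, 0, 1], [0.0018, -0.0015, 0.0488, 0, 0, 0, 1], [0.0018, -0.0015, 0.0563, 0, 0, 0, 1], [0.0018, -0.0015, 0.06, 0, 0, 0, 1], [0.0018, -0.0015, 0.0619, 0, 0, 0, 1], [0.0018, -0.0015, 0.0619, 0, 0, 0, 1]],
])

```text
time_s: 32.0
ee_pos: [0.4749, 0.2794, 0.0709]
eef_rot: [3.142, -0.001, 1.371]
force: [-2.6, 2.9, 3.6]
grip_width: 0.0401
grip_force: 30.0
```

```bash
python3 -c "
from h import *
go((474.7,279.3,71,-11.5))"
```

```text
t 32.0 tcp [474.9 279.4  70.9] rpy [ 1.800e+02 -3.000e-02  7.854e+01]
(474.7, 279.3, 71, -11.5) [-0.1 -0.2 -0.1] [ 0.    -0.001  0.001]
```

Scaled: -134 mm / 800 = -0.1675, -125 mm / 800 = -0.1563.

Emit:
arm_command([
  [[0, 0, 0, 0, 0, 0, -1], [0, 0, 0, 0, 0, 0, -1], [0, 0, 0, 0, 0, 0, -1], [0, 0, 0, 0, 0, 0, -1], [0, 0, -0.0125, 0, 0, 0, -1], [0, 0, -0.0438, 0, 0, 0, -1], [0, 0, -0.0875, 0, 0, 0, -1], [0, 0, -0.1313, 0, 0, 0, -1], [0, 0, -0.1563, 0, 0, 0, -1], [0, 0, -0.1675, 0, 0, 0, -1], [0, 0, -0.1675, 0, 0, 0, -1]],
])

```text
time_s: 33.1
ee_pos: [0.4752, 0.2792, 0.2055]
eef_rot: [3.14, -0.001, 1.371]
force: [0.8, 0.2, -0.7]
grip_width: 0.0937
grip_force: 0.0
```

```bash
python3 -c "
from h import *
go((464,4,205,-6.4),(464,4,60.2,-6.4))"
```

```text
t 33.1 tcp [475.2 279.2 205.5] rpy [ 1.7992e+02 -6.0000e-02  7.8540e+01]
(464, 4, 205, -6.4) [-271.9   43.7    0.3] [ 0.001 -0.001 -0.088]
(464, 4, 60.2, -6.4) [-272.1   43.5  145.1] [ 0.001 -0.001 -0.088]
```

Scaled: -272 mm / 800 = -0.34, -260 mm / 800 = -0.325, -0.088 rad / 3.1416 = -0.028.

Emit:
arm_command([
  [[-0.05, 0.0075, 0, 0, 0, -0.0032, -1], [-0.1063, 0.0175, 0, 0, 0, -0.0095, -1], [-0.165, 0.0263, 0, 0, 0, -0.0143, -1], [-0.225, 0.0363, 0, 0, 0, -0.0191, -1], [-0.2813, 0.045, 0, 0, 0, -0.0239, -1], [-0.325, 0.0525, 0, 0, 0, -0.0271, -1], [-0.34, 0.055, 0.0063, 0, 0, -0.028, -1], [-0.34, 0.055, 0.0438, 0, 0, -0.028, -1], [-0.34, 0.055, 0.0938, 0, 0, -0.028, -1], [-0.34, 0.055, 0.1375, 0, 0, -0.028, -1], [-0.34, 0.055, 0.1663, 0, 0, -0.028, -1], [-0.34, 0.055, 0.1775, 0, 0, -0.028, -1]],
])

```text
time_s: 34.3
ee_pos: [0.4623, 0.0045, 0.0594]
eef_rot: [-3.137, 0.0, 1.459]
force: [-0.3, 0.5, 0.7]
grip_width: 0.0942
grip_force: 0.0
```

```bash
python3 -c "
from h import *
go((464,4,60.2,-6.4));packs('top')"
```

```text
t 34.3 tcp [462.3   4.5  59.4] rpy [-1.7971e+02  1.0000e-02  8.3610e+01]
(464, 4, 60.2, -6.4) [-0.3  1.7 -0.8] [-0.005  0.     0.   ]
top orange px [221. 147.] ztop 48.0 n 239 (array([658. , 138.6]), array([95.2, 43. ]), -82.3) mean [650.8 122.9]
top orange px [148. 199.] ztop 109.6 n 317 (array([472.5, 277.2]), array([62.8, 39.2]), 78.7) mean [472.5 278.3]
top orange px [184. 211.] ztop 109.5 n 323 (array([452.5, 182.2]), array([63.8, 38.9]), 78.5) mean [452.6 183.2]
top blue px [326. 203.] ztop 125.4 n 309 (array([ 515.3, -166. ]), array([62.6, 37.9]), -87.4) mean [ 514.9 -164.7]
top blue px [305. 299.] ztop 18.2 n 98 (array([ 277.6, -149.9]), array([51.9, 12.6]), -82.9) mean [ 278.4 -147.7]
```

Scaled: -20 mm / 800 = -0.025, -5 mm / 800 = -0.0063.

Emit:
arm_command([
  [[0, 0, 0.0013, 0, 0, 0, -1], [0, 0, 0.0013, 0, 0, 0, 1], [0, 0, 0.0013, 0, 0, 0, 1], [0, 0, 0.0013, 0, 0, 0, 1], [0, 0, 0.0013, 0, 0, 0, 1], [0, 0, 0.0013, 0, 0, 0, 1], [0, 0, 0.0013, 0, 0, 0, 1], [0, 0, 0.0013, 0, 0, 0, 1], [0, 0, 0.0013, 0, 0, 0, 1], [0, 0, 0.0013, 0, 0, 0, 1], [0, 0, -0.0063, 0, 0, 0, 1], [0, 0, -0.025, 0, 0, 0, 1]],
])

```text
time_s: 35.55
ee_pos: [0.4631, 0.0038, 0.0818]
eef_rot: [-3.139, 0.0, 1.459]
force: [0.2, 1.3, -3.2]
grip_width: 0.04
grip_force: 30.0
```

```bash
python3 -c "
from h import *
go((464,4,232,-6.4),(524.2,-266,232,3))"
```

```text
t 35.55 tcp [463.1   3.8  81.8] rpy [-1.7983e+02  1.0000e-02  8.3580e+01]
(464, 4, 232, -6.4) [   0.2    0.4 -150.2] [-0.003  0.    -0.   ]
(524.2, -266, 232, 3) [-261.3   90.4 -150.4] [-0.003 -0.    -0.164]
```

Scaled: -261.5 mm / 800 = -0.3269, -150 mm / 800 = -0.1875, -0.164 rad / 3.1416 = -0.0522.

Emit:
arm_command([
  [[0, 0, -0.05, 0, 0, 0, 1], [0, 0, -0.1063, 0, 0, 0, 1], [0, 0, -0.1625, 0, 0, 0, 1], [-0.0125, 0.005, -0.1875, 0, 0, -0.0032, 1], [-0.0563, 0.0188, -0.1875, 0, 0, -0.0095, 1], [-0.1125, 0.0388, -0.1875, 0, 0, -0.0191, 1], [-0.1688, 0.0575, -0.1875, 0, 0, -0.0271, 1], [-0.225, 0.0775, -0.1875, 0, 0, -0.0366, 1], [-0.2813, 0.0963, -0.1875, 0, 0, -0.0446, 1], [-0.315, 0.1088, -0.1875, 0, 0, -0.0503, 1], [-0.3269, 0.1129, -0.175, 0, 0, -0.0522, 1], [-0.3269, 0.1129, -0.1438, 0, 0, -0.0522, 1]],
])

```text
time_s: 36.75
ee_pos: [0.5249, -0.2674, 0.198]
eef_rot: [3.14, 0.001, 1.621]
force: [-0.0, -0.5, -3.7]
grip_width: 0.0397
grip_force: 30.0
```

Scaled: 60 mm / 800 = 0.075, 56 mm / 800 = 0.07.

Emit:
arm_command([
  [[0, 0, 0.0313, 0, 0, 0, 1], [0, 0, 0.0563, 0, 0, 0, 1], [0, 0, 0.07, 0, 0, 0, 1], [0, 0, 0.075, 0, 0, 0, 1], [0, 0, 0.075, 0, 0, 0, 1], [0, 0, 0.075, 0, 0, 0, 1]],
])

```text
time_s: 37.35
ee_pos: [0.5249, -0.2662, 0.1385]
eef_rot: [3.14, 0.001, 1.623]
force: [-0.0, 0.1, -2.4]
grip_width: 0.0398
grip_force: 30.0
```

```bash
python3 -c "
from h import *
go((524.2,-266,88,3))"
```

```text
t 37.35 tcp [ 524.9 -266.2  138.5] rpy [1.7994e+02 4.0000e-02 9.2990e+01]
(524.2, -266, 88, 3) [ 0.3 -0.7 50.5] [ 0.001  0.001 -0.   ]
```

Scaled: 50 mm / 800 = 0.0625, 48 mm / 800 = 0.06.

Emit:
arm_command([
  [[0, -0.0004, 0.01, 0, 0, 0, 1], [0, -0.0004, 0.0213, 0, 0, 0, 1], [0, -0.0004, 0.0338, 0, 0, 0, 1], [0, -0.0004, 0.0463, 0, 0, 0, 1], [0, -0.0004, 0.055, 0, 0, 0, 1], [0, -0.0004, 0.06, 0, 0, 0, 1], [0, -0.0004, 0.0625, 0, 0, 0, 1], [0, -0.0004, 0.0625, 0, 0, 0, 1], [0, -0.0004, 0.0625, 0, 0, 0, 1]],
])

```text
time_s: 38.25
ee_pos: [0.5244, -0.2663, 0.0884]
eef_rot: [3.141, 0.0, 1.623]
force: [-2.7, 1.1, 4.6]
grip_width: 0.0398
grip_force: 30.0
```

```bash
python3 -c "
from h import *
go((524.2,-266,88,3))"
```

```text
t 38.25 tcp [ 524.4 -266.3   88.4] rpy [1.7996e+02 2.0000e-02 9.2980e+01]
(524.2, -266, 88, 3) [ 0.3 -0.2  0.3] [ 0.001  0.    -0.   ]
```

Scaled: -134 mm / 800 = -0.1675, -125 mm / 800 = -0.1563.

Emit:
arm_command([
  [[0, 0, 0, 0, 0, 0, -1], [0, 0, 0, 0, 0, 0, -1], [0, 0, 0, 0, 0, 0, -1], [0, 0, 0, 0, 0, 0, -1], [0, 0, -0.0125, 0, 0, 0, -1], [0, 0, -0.0438, 0, 0, 0, -1], [0, 0, -0.0875, 0, 0, 0, -1], [0, 0, -0.1313, 0, 0, 0, -1], [0, 0, -0.1563, 0, 0, 0, -1], [0, 0, -0.1675, 0, 0, 0, -1], [0.0875, 0, -0.1675, 0, 0, 0, -1], [0.15, 0, -0.1675, 0, 0, 0, -1]],
])

```text
time_s: 39.45
ee_pos: [0.5184, -0.1657, 0.2209]
eef_rot: [-3.141, -0.0, 1.62]
force: [0.6, 0.5, -0.2]
grip_width: 0.0941
grip_force: 0.0
```

Scaled: 160 mm / 800 = 0.2, 130 mm / 800 = 0.1625.

Emit:
arm_command([
  [[0.0625, 0.0375, 0, 0, 0, 0, -1], [0.1125, 0, 0, 0, 0, 0, -1], [0.1625, -0.0375, 0, 0, 0, 0, -1], [0.2, -0.075, 0, 0, 0, 0, -1], [0.2, -0.075, 0, 0, 0, 0, -1], [0.2, -0.075, 0, 0, 0, 0, -1]],
])

```text
time_s: 40.05
ee_pos: [0.4506, -0.0093, 0.2216]
eef_rot: [3.141, 0.0, 1.624]
force: [-0.9, 0.9, 0.4]
grip_width: 0.0937
grip_force: 0.0
```

```bash
python3 -c "
from h import *
packs('top');packs('side')
im,d,P,r,o=grab('top'); t=np.zeros(d.shape,bool);t[160:192,258:288]=1;t&=(P[...,2]>.09)&(P[...,2]<.14);print('bottle',np.median(P[t],0))
cv2.imwrite('pics/f.png',cv2.resize(im[150:270,100:420],None,fx=2,fy=2))"
```

```text
top orange px [221. 147.] ztop 48.3 n 244 (array([657.9, 138.5]), array([95.2, 43. ]), -82.3) mean [650.5 123.4]
top orange px [148. 199.] ztop 109.9 n 319 (array([472.5, 277.1]), array([62.7, 39.1]), 78.7) mean [472.4 277.9]
top orange px [184. 211.] ztop 109.8 n 322 (array([452.5, 182.2]), array([63.7, 38.9]), 78.7) mean [452.4 183.1]
top blue px [326. 203.] ztop 125.3 n 302 (array([ 515.2, -165.8]), array([63., 38.]), -87.4) mean [ 514.8 -165.1]
top blue px [365. 206.] ztop 125.3 n 313 (array([ 520.5, -262.1]), array([61.9, 37.8]), -86.4) mean [ 520.1 -261.5]
top blue px [306. 299.] ztop 17.2 n 99 (array([ 277.6, -150. ]), array([52. , 12.6]), -82.9) mean [ 278.3 -148.5]
side orange px [203. 154.] ztop 108.2 n 229 (array([460.6, 224.7]), array([167.4,  40. ]), 78.1) mean [459.5 220.3]
side orange px [272. 168.] ztop 47.2 n 49 (array([645.9, 128.5]), array([66.7, 19. ]), -67.5) mean [649.7 122. ]
side blue px [289. 218.] ztop 124.5 n 245 (array([ 514.6, -172.6]), array([65.4, 40.5]), -88.0) mean [ 513.9 -172.7]
side blue px [311. 241.] ztop 124.7 n 321 (array([ 520.9, -268.6]), array([66.1, 42.8]), -88.1) mean [ 519.5 -269.3]
side blue px [312. 259.] ztop 81.1 n 68 (array([ 509.1, -276.3]), array([66.1, 30.3]), -59.2) mean [ 509.9 -278.7]
side blue px [197. 277.] ztop 16.4 n 95 (array([ 277.1, -152.7]), array([57., 13.]), -83.1) mean [ 277.  -152.5]
bottle [nan nan nan]
  return _methods._mean(a, axis=axis, dtype=dtype,
  ret = um.true_divide(
```

View pics/f.png

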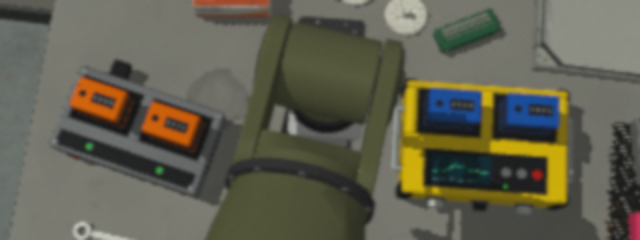

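The top view shows both orange caps in the charger (crop (100,100), (172,125)) and both blue caps in the logger (crop (450,110), (525,115)). Their top heights match the original seated ones, so I'm handing in.

```bash
python3 -c "
from station import ctrl
print(ctrl.hand_in())"
```

```text
the job is handed in; nothing more can be done
None
```

Both blue packs now stand in the logger and both orange packs in the charger, with top heights matching the originally seated packs; the logger always had a pack home, and I handed in at about 40 s without seeing a verdict (the arm hid the bottle in the last top view, but no move went near it).

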